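# Thread the guide rod through both bushings and hold it

## Task

Slide the clear guard on top of the green frame fully open, then take the steel guide rod with the red knob out of the wooden stand and pass it upright down through the upper brass bushing and on through the lower one. Finish while still holding the rod still by its knob, with its tip about midway between the underside of the lower bushing and the base plate, resting on nothing, so that I can tighten the clamp screws. Leave the guard open and do not disturb the spare rods or the other things on the bench.

Things in the scene. Friction and masses are not known exactly. Their poses are not given: they have to be found in the camera images.
- frame: fixed green portal frame, base plate 110 (x) x 320 (y) x 12 mm, two cheeks, lower beam 55 to 70 mm and upper beam 115 to 130 mm above the bench. A brass bushing block in each, 2 mm proud, with vertical chamfered bores on one axis at y = -50 mm. Guard rails on top at x = +/-38 mm, up to 142 mm. Origin: centre of underside; z up, y along the beams. Left or right on the bench, turned a little
- bush_upper (a point): centre of the mouth (top face) of the upper brass bushing, 132 mm above the bench; bore 14 mm, 17 mm deep
- bush_lower (a point): centre of the mouth (top face) of the lower brass bushing, 72 mm above the bench; bore 14 mm, its underside is 55 mm above the bench, 43 mm above the base plate's top
- guard (a joint): sliding guard on top of the frame: clear plate 66 x 90 mm with yellow edges, its top 138 to 140 mm above the bench. 0 = shut (it covers the upper bushing), 0.1 m = fully open at its stop; it slides towards +y of the frame, about 1.5 N friction, and stays where it is left
- guard_handle (a point): point on the black upright handle of the guard, 12 mm below its top; the handle is 14 mm thick along the frame's y (the sliding direction), 36 mm wide along the frame's x, and its top is about 175 mm above the bench. It moves with the guard; 25 mm from the guard's middle towards +y
- guide_rod: the guide rod: steel shaft 12 mm in diameter, 130 mm long, with a chamfered lower end, and a round red plastic knob 24 mm in diameter and 32 mm tall on top; 162 mm overall, 0.1 to 0.2 kg. Origin: centre of its lower end (tip); z along the rod towards the knob. At the start it stands upright in one of the three holes of the wooden stand, tip 10 mm above the bench
- rod_knob (a point): middle of the guide rod's red knob, 146 mm from the tip along the rod
- stand: fixed wooden stand 60 (x) x 180 (y) x 60 mm high, with three 14 mm holes 50 mm deep in a row along its y, 60 mm apart, holding the guide rod and two spare rods in any order. Origin: centre of its underside
- spare_brass: spare rod, same shape and size as the guide rod but brass shaft and black knob, standing in the wooden stand; leave it alone. Origin at the centre of its lower end
- spare_wood: spare rod, same shape and size as the guide rod but wooden shaft and blue knob, standing in the wooden stand; leave it alone. Origin at the centre of its lower end
- hammer: loose hammer lying at the side of the bench; leave alone
- wood_mug: turned wooden mug, 84 mm across, 80 mm tall, at the back; leave alone
- offcut: wooden offcut 130 x 50 x 40 mm at the back; leave alone
- screwdriver: screwdriver lying at the side of the bench; leave alone
- glue_jar: white jar with orange cap, 64 mm across, 85 mm tall, at the back; leave alone

How it is judged:
On the way, in this order (a step that is already met when the one before it is completed fails the run):
1. the guard has been slid open (value of joint guard above 0.085 m), for 0.2 s.
2. the rod's tip has entered the upper bushing from above (horizontal distance between guide_rod and bush_lower below 0.004 m and angle between the z axis of guide_rod and the z axis of frame, either way round below 0.08 rad and z of guide_rod in the frame of frame between 0.074 and 0.127 m), for 0.05 s.
3. the rod spans both bushings, its tip below the lower one (horizontal distance between guide_rod and bush_lower below 0.004 m and angle between the z axis of guide_rod and the z axis of frame, either way round below 0.08 rad and z of guide_rod in the frame of frame below 0.05 m), for 0.2 s.
At the end, for the whole second after the job is handed in: Fingers grip the rod (over 1 N) and do not lean on the frame; rod upright in both bores (tip within 4 mm of the axis, 0.08 rad), tip at least 5 mm below the lower bushing and 6 mm above the base plate, still (under 0.02 m/s); guard at least 80 mm open; for the last second (all of step 3 and z of guide_rod in the frame of frame above 0.018 m and value of joint guard above 0.08 m and contact force between the fingers and guide_rod above 1 N and contact force between the fingers and frame below 1 N and linear speed of guide_rod below 0.02 m/s); the arm keeps its last pose, push and grip.
It fails at once if a spare rod is moved more than 25 mm (distance of any of spare_brass, spare_wood from where it was at the start of the episode above 0.025 m).
It fails at once if another loose thing on the bench is moved more than 25 mm (distance of any of hammer, wood_mug, offcut, screwdriver, glue_jar from where it was at the start of the episode above 0.025 m).
It also fails if it takes over 64 s, if anything falls off the work surface, if the arm or the gripper's body presses on something with over 40 N, if the wrist force passes 120 N, or if a joint passes its speed limit or range.

## Robot

A 6-joint arm with a two-finger parallel gripper is mounted at the origin on the work surface. World frame = base frame: x ahead of the robot, y to its left, z up, the work surface at z = 0. Lengths are in m, angles in rad, forces in N, time in s.
With the tool pointing down it reaches from about 0.3 to 0.875 m from the base axis. Payload 6.4 kg.
Tool frame: the origin (TCP) lies where the fingers leave the gripper's body, on its centre line; the fingertips stand 64 mm ahead of it and the grasp point (between the pads) lies 45 mm ahead of it; z points along the fingers, y is the line along which they close (so a half turn about z gives the same grasp; the last joint's range is limited). The gripper opens to 88 mm and grips with 3 to 60 N. Pads are 18 mm wide; open, the fingers measure 123 mm over their backs; the gripper's body (75 mm by 187 mm) begins 45 mm behind the grasp point.
Start: joints at [1.02, 0.181, 1.607, -0, 1.354, -0.206], TCP at [0.194, 0.541, 0.303] pointing down, gripper open.
Joint ranges: [-2.99, 2.99], [-0.89, 2.07], [0.3, 2.58], [-1.14, 4.28], [0, 2.63], [-3.12, 3.12]. Speed limits (rad/s): [2.57, 2.57, 3.01, 3.14, 3.14, 3.14].

## Interface

Orientations are given as a unit quaternion [x, y, z, w].
In Python, from workcell import manip gives the robot as it stands. Calls block until the motion is done:
- manip.move_to(position, orientation): joint-space move of the TCP to a pose.
- manip.servo_line(position, feed=0.15, attitude=None, until_force=None): straight line of the TCP; attitude=None keeps the orientation; feed is the mean speed in m/s. With until_force (N) it stops when the force on the tool has changed by that much, and returns True; else False.
- manip.set_joints(angles): joint-space move.
- manip.move_gripper(opening, f_grip=None): finger opening in m; f_grip is the grip in N (None keeps the last); returns when the fingers have stopped.
- manip.wait(seconds).
- manip.solve_ik(position, orientation): joint angles nearest the present ones, or None.
- manip.get_obs(): the state.
- manip.camera(name): name is "scene" or "top" or "wrist"; returns the picture (384x512x3 uint8, blue, green, red); there is no depth.
- manip.camera_model(name): a dict with "fx", "fy", "cx", "cy" (pixels), "distortion" ([k1, k2, p1, p2, k3] as OpenCV has them; the pictures are not rectified), "cam_to_world" (4x4, takes a point from camera to world coordinates). Camera axes: x right, y up, looking along -z (the intrinsics and any distortion apply to the point x, -y, -z); pixel columns grow to the right and rows downward; lengths in m; the calibration is good to about 2 mm. A picture is of the moment at which its call begins: read the wrist's pose just before it. camera_model takes no time and is no camera call; for the wrist camera it gives the pose at the moment of the call.
A pose or a line that the arm cannot do raises manip.PlanningError and nothing moves.
- manip.job_done(): hands the job in; it is judged then, once.
Trained networks look in the newest picture that a camera, given by its name, has taken for a name from the list of things; names that differ only in an ending like _2 or _b are one class to them, and where a whole thing is asked for, a point or a joint stands for the part that bears it (a point fixed in the world has none). Each returns a list of dicts, best first, with "score" (0 to 1); they miss things now and then, are a little off and sometimes report something else, mostly with a low value. They report only what shows in the picture. A call takes as long as a camera call.
- manip.find_in(name, camera): "centre" ([x, y, z] in m, in the coordinates of the camera as it stood for that picture, good to about 4 mm: the middle of the surface that is visible of it).
- manip.masks_of(name, camera): "region" (384x512 bool, what is visible of it).
The state is a dict: "clock": time; "q": joint angles; "joint_velocities": joint speeds; "effort": joint torques, N m; "tool_pos": TCP position; "tool_rot": TCP orientation; "wrist_force": force on the tool from outside, world axes, zero at the start; "torque": the same for the moment, N m; "opening": finger opening in m; "grip_force": force on a finger pad.
Only numpy, scipy, OpenCV 4.12 (cv2) and the standard library are available. Lean on these libraries where they do the work, as an engineer would, in place of code of your own. Each camera call takes 0.05 s, during which the arm holds its last target. There are 200 camera calls.

## Working session

There is one attempt and no reset: what is moved stays moved. The work goes in short steps, each a Python script; the robot and the scene stay as the last script left them, time stands still between calls to the robot, and variables do not carry over. Pictures are saved under pics/ and viewed, at most 10 in all, crops included, and the job is handed in when it is done.

```bash
mkdir -p pics; ls
python3 - <<'E'
from workcell import manip
import cv2, numpy as np
np.set_printoptions(precision=4,suppress=True)
o=manip.get_obs(); print(o['clock'],o['tool_pos'],o['tool_rot'],o['opening'])
ims=[]
for c in ['scene','top']:
    im=manip.camera(c); ims.append(im)
    m=manip.camera_model(c); print(c,m['fx'],m['cx'],m['cy'],m['distortion']); T=np.array(m['cam_to_world']); print(T)
    for n in ['frame','guard','guard_handle','guide_rod','rod_knob','stand','spare_brass','spare_wood','bush_upper','hammer','wood_mug','offcut','screwdriver','glue_jar']:
        for d in manip.find_in(n,c)[:2]:
            print(c,n,round(d['score'],2),(T@np.r_[d['centre'],1])[:3])
im=manip.camera('wrist')
cv2.imwrite('pics/a.png',cv2.resize(np.hstack(ims),(800,300)));cv2.imwrite('pics/top0.png',ims[1]);cv2.imwrite('pics/scene0.png',ims[0])
print(manip.get_obs()['clock'])
E
```

```text
pics
workcell.py
0.0 [0.1941 0.5408 0.3019] [ 0.1715  0.9852 -0.0008 -0.0003] 0.0881445723319293
scene 397.80618257762444 261.4058374238567 184.98658901528165 [0.0327 0.     0.     0.     0.    ]
[[-0.4148 -0.4821  0.7717  1.4116]
 [ 0.9099 -0.2143  0.3552  0.2694]
 [-0.0059  0.8495  0.5276  0.6801]
 [ 0.      0.      0.      1.    ]]
scene frame 0.83 [ 0.5002 -0.2222  0.068 ]
scene guard 0.66 [ 0.4929 -0.2573  0.1363]
scene guard_handle 0.85 [ 0.4924 -0.2578  0.1379]
scene guard_handle 0.7 [ 0.7624 -0.2401  0.0465]
scene guide_rod 0.69 [0.535  0.2188 0.1414]
scene rod_knob 0.69 [ 0.7605 -0.2382  0.0464]
scene rod_knob 0.49 [0.5359 0.2092 0.1441]
scene stand 0.7 [0.5551 0.2196 0.0519]
scene stand 0.26 [ 0.5017 -0.2205  0.0737]
scene spare_brass 0.81 [0.5495 0.2733 0.1406]
scene spare_wood 0.65 [0.5237 0.1599 0.1417]
scene bush_upper 0.59 [ 0.504  -0.2256  0.0698]
scene bush_upper 0.35 [ 0.4918 -0.2627  0.1388]
scene hammer 0.69 [ 0.4794 -0.5334  0.0199]
scene wood_mug 0.68 [ 0.4998 -0.223   0.068 ]
scene wood_mug 0.59 [ 0.7588 -0.2416  0.0478]
scene offcut 0.55 [0.7979 0.0129 0.037 ]
[... 542 characters left out ...]

top guard_handle 0.56 [ 0.4871 -0.2798  0.1396]
top rod_knob 0.5 [0.5258 0.2124 0.1733]
top stand 0.87 [0.5324 0.2087 0.0599]
top spare_brass 0.59 [ 0.5871 -0.4635  0.027 ]
top spare_brass 0.48 [0.543  0.2681 0.168 ]
top spare_wood 0.68 [0.5131 0.152  0.1743]
top spare_wood 0.64 [ 0.4912 -0.2285  0.1293]
top bush_upper 0.92 [ 0.4934 -0.2299  0.1284]
top hammer 0.86 [ 0.4377 -0.5396  0.0262]
top wood_mug 0.97 [ 0.7473 -0.2576  0.0271]
top wood_mug 0.26 [0.5293 0.2061 0.0606]
top offcut 0.65 [0.7802 0.0091 0.0416]
top offcut 0.44 [ 0.4875 -0.2805  0.1359]
top screwdriver 0.92 [ 0.5836 -0.4625  0.0258]
top screwdriver 0.27 [ 0.4916 -0.228   0.1308]
top glue_jar 0.63 [0.7358 0.2301 0.0843]
1.55
```

View pics/a.png

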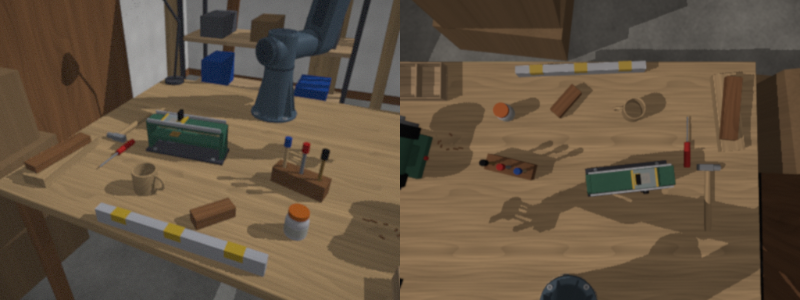

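```bash
python3 -c "
import cv2
im=cv2.imread('pics/top0.png');print(im.shape)
cv2.imwrite('pics/b.png',cv2.resize(im[120:300,60:460],(800,360),interpolation=2))"
```

```text
(384, 512, 3)
```

View pics/b.png

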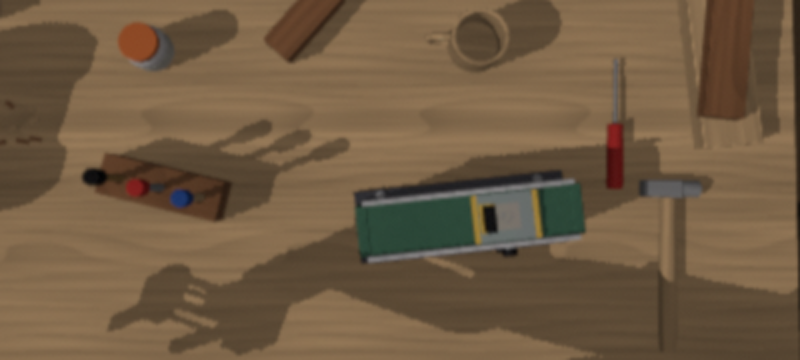

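The pictures show the frame right of the robot, with the guard shut: handle at crop pixel (490,218) and yellow edges at x≈475 and 538. The stand is on the left, with knobs black (94,177), red (136,187) and blue (181,198). The guard has to slide towards image left, which is world +y. Next I'll look at both with the wrist camera.

```bash
cat > h.py <<'E'
from workcell import manip
import cv2, numpy as np
from scipy.spatial.transform import Rotation as R
np.set_printoptions(precision=4,suppress=True)
def down(th):
    "tool pointing down, closing line (tool y) at world angle th (mod pi), choosing the wrist turn with the smaller joint 6"
    return [(R.from_euler('z',t-np.pi/2)*R.from_euler('y',np.pi)).as_quat() for t in (th,th+np.pi)]
def pick(p,th):
    best=None
    for q in down(th):
        s=manip.solve_ik(list(p),list(q))
        if s is not None and (best is None or abs(s[5])<abs(best[1][5])): best=(q,s)
    return list(best[0])
def rays(model,uv):
    K=np.array([[model['fx'],0,model['cx']],[0,model['fy'],model['cy']],[0,0,1]])
    n=cv2.undistortPoints(np.asarray(uv,float).reshape(-1,1,2),K,np.array(model['distortion'])).reshape(-1,2)
    T=np.array(model['cam_to_world']); d=np.c_[n[:,0],-n[:,1],-np.ones(len(n))]@T[:3,:3].T
    return T[:3,3],d/np.linalg.norm(d,axis=1)[:,None]
def on_plane(model,uv,z):
    c,d=rays(model,uv); return c+d*((z-c[2])/d[:,2])[:,None]
def tri(obs):
    "obs: list of (model, uv); least-squares point and residual"
    A=np.zeros((3,3));b=np.zeros(3);L=[]
    for m,uv in obs:
        c,d=rays(m,uv); P=np.eye(3)-np.outer(d[0],d[0]); A+=P;b+=P@c;L.append((P,c))
    x=np.linalg.solve(A,b); return x,max(np.linalg.norm(P@(x-c)) for P,c in L)
def shot(name='wrist'):
    m=manip.camera_model(name); return m,manip.camera(name)
E
python3 - <<'E'
from h import *
import pickle
S=[]
for k,(p,th) in enumerate([((0.46,-0.20,0.33),1.65),((0.46,-0.30,0.33),1.65)]):
    manip.move_to(list(p),pick(p,th)); manip.wait(.3)
    m,im=shot(); S.append((m,im)); print(manip.get_obs()['clock'],manip.get_obs()['q'])
    T=np.array(m['cam_to_world']); print(m['fx'],m['distortion'],T)
    for n in ['guard','guard_handle','bush_upper']:
        for d in manip.find_in(n,'wrist')[:1]: print(n,round(d['score'],2),(T@np.r_[d['centre'],1])[:3])
pickle.dump(S,open('s1.pkl','wb'))
cv2.imwrite('pics/c.png',cv2.resize(np.hstack([s[1] for s in S]),(800,300)))
E
```

```text
4.675 [-0.6467 -0.0092  1.7558 -0.      1.3951  0.8444]
294.3276050477084 [-0.0736  0.      0.      0.      0.    ] [[ 0.0801  0.9571  0.2786  0.5308]
 [-0.9968  0.0771  0.0216 -0.195 ]
 [-0.0008 -0.2794  0.9602  0.4123]
 [ 0.      0.      0.      1.    ]]
guard 0.78 [ 0.488  -0.2759  0.1391]
guard_handle 0.67 [ 0.4917 -0.2753  0.1422]
bush_upper 0.56 [ 0.4886 -0.227   0.1282]
5.6583 [-0.7927  0.0996  1.642   0.0001  1.3996  0.6976]
294.3276050477084 [-0.0736  0.      0.      0.      0.    ] [[ 0.0808  0.9571  0.2783  0.5309]
 [-0.9967  0.0778  0.022  -0.2942]
 [-0.0006 -0.2792  0.9602  0.4126]
 [ 0.      0.      0.      1.    ]]
guard 0.85 [ 0.4877 -0.2744  0.1388]
guard_handle 0.92 [ 0.493  -0.2774  0.1419]
bush_upper 0.7 [ 0.4894 -0.2367  0.1242]
```

View pics/c.png

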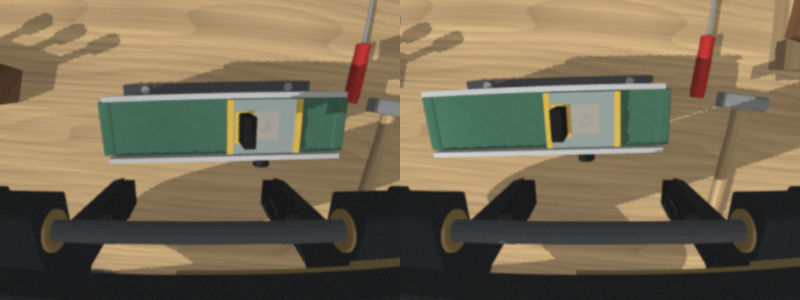

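The wrist views show the handle at about (247,130) left and (559,122) right. The bushing disc shows through the clear plate at (265,125) and (588,120). I'll fit the frame yaw and triangulate the handle and bushing.

Run:
```python
from h import *
import pickle
S=pickle.load(open('s1.pkl','rb'))
ob=[]
for m,im in S:
    hsv=cv2.cvtColor(im,cv2.COLOR_BGR2HSV)
    g=((hsv[...,0]>60)&(hsv[...,0]<95)&(hsv[...,1]>90)).astype(np.uint8); g[220:]=0
    g=cv2.morphologyEx(g,cv2.MORPH_OPEN,np.ones((3,3)))
    c=max(cv2.findContours(cv2.morphologyEx(g,cv2.MORPH_CLOSE,np.ones((3,3))),0,2)[0],key=cv2.contourArea)
    pts=np.argwhere(g)[:,::-1].astype(float)
    P=on_plane(m,pts,0.130)[:,:2]
    print('green rect (m)',cv2.minAreaRect((P*1000).astype(np.float32)))
    # yaw from the green/rail edges: upper edge per column
    cols=[u for u in range(140,445,3) if g[:,u].sum()>20]
    for nm,f in (('up',np.min),('lo',np.max)):
        e=np.array([[u,f(np.where(g[:,u])[0])] for u in cols],float)
        Q=on_plane(m,e,0.130)[:,:2]; vx,vy,x0,y0=cv2.fitLine(Q.astype(np.float32),cv2.DIST_HUBER,0,1e-4,1e-4).ravel()
        print(nm,'yaw',np.arctan2(-vx*np.sign(vy),abs(vy)),'x at y=-.23',x0+vx/vy*(-.23-y0))
    d=(im.max(2)<50).astype(np.uint8); d[:125]=0; d[195:]=0
    n,l,st,ce=cv2.connectedComponentsWithStats(d)
    for i in range(1,n):
        if st[i,4]>60: print('dark',st[i],ce[i])
    pickle
```

```text
green rect (m) ((482.981201171875, -230.4419403076172), (64.74839782714844, 305.924072265625), 6.073631763458252)
up yaw 0.05169459 x at y=-.23 0.50881237
lo yaw 0.107799366 x at y=-.23 0.45265457
dark [307 145  21  45 844] [316.9597 167.1386]
green rect (m) ((483.31903076171875, -230.68069458007812), (65.31211853027344, 306.4587707519531), 6.1330885887146)
up yaw 0.10050219 x at y=-.23 0.51511633
lo yaw 0.1170208 x at y=-.23 0.45352823
dark [193 137  21  44 784] [202.8329 158.1849]
```

Run:
```python
from h import *
import pickle
S=pickle.load(open('s1.pkl','rb'))
H,r=tri([(S[0][0],(316.96,167.14)),(S[1][0],(202.83,158.18))]); print('handle visible middle',H,r)
yaw=0.106; fy=np.array([-np.sin(yaw),np.cos(yaw),0])
p=np.array([H[0],H[1],0.30]); q=pick(p,np.pi/2+yaw)
manip.move_gripper(0.034)
manip.move_to(list(p),q)
hit=manip.servo_line([p[0],p[1],0.211],feed=0.1,until_force=6)
print('down hit',hit,manip.get_obs()['tool_pos'],manip.get_obs()['wrist_force'])
if not hit:
    s=np.array(manip.get_obs()['tool_pos'])
    hit=manip.servo_line(list(s+0.125*fy),feed=0.06,until_force=10)
    o=manip.get_obs(); e=np.array(o['tool_pos']); print('stop',hit,(e-s)@fy,o['wrist_force'],o['clock'])
    manip.servo_line(list(e-0.006*fy),feed=0.05)
    e=np.array(manip.get_obs()['tool_pos']); print(manip.get_obs()['wrist_force'])
    manip.servo_line([e[0],e[1],0.29],feed=0.15)
    S2=[]
    for xy in ((0.435,-0.25),(0.435,-0.32)):
        P=(xy[0],xy[1],0.27); manip.move_to(list(P),pick(P,np.pi/2+yaw)); manip.wait(.3); S2.append(shot())
        d=manip.find_in('bush_upper','wrist')[:2]; T=np.array(S2[-1][0]['cam_to_world'])
        for x in d: print('bush',x['score'],(T@np.r_[x['centre'],1])[:3])
        dd=manip.masks_of('bush_upper','wrist')
    S2.append(shot('top'))
    pickle.dump(S2,open('s2.pkl','wb'))
    cv2.imwrite('pics/d.png',cv2.resize(np.hstack([s[1] for s in S2[:2]]),(800,300)))
    print(manip.get_obs()['clock'])
```

```text
handle visible middle [ 0.4858 -0.2535  0.1608] 2.7150959088862917e-05
down hit False [ 0.4862 -0.2538  0.2118] [0.208  0.6174 0.2213]
stop True 0.10945396731720501 [-0.0693 -3.5396  0.0658] 9.725
[0.0498 0.2227 0.9114]
bush 0.69 [ 0.4865 -0.2331  0.1312]
bush 0.62 [ 0.4864 -0.2573  0.1326]
12.5167
```

View pics/d.png

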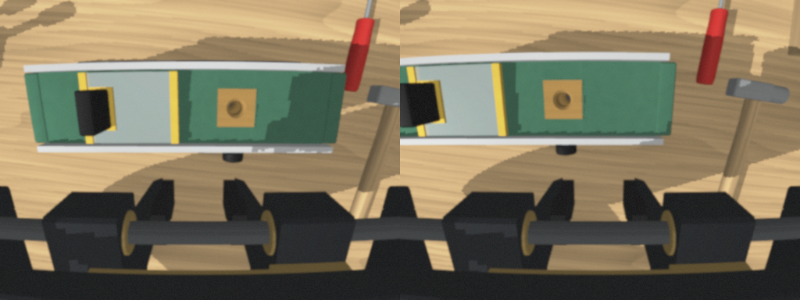

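The guard is open: the yellow edge is at (173,108), clear of the brass bushing, which is centred at (236,108) left and (563,99) right. Now I'll triangulate the bushing and look at the red knob from two places.

```bash
cat >> h.py <<'E'
def brass(im):
    hsv=cv2.cvtColor(im,cv2.COLOR_BGR2HSV)
    # brass pixels touching green surroundings
    g=((hsv[...,0]>60)&(hsv[...,0]<95)&(hsv[...,1]>90)).astype(np.uint8); g[240:]=0
    c=max(cv2.findContours(g,0,2)[0],key=cv2.contourArea)
    hull=np.zeros_like(g); cv2.drawContours(hull,[cv2.convexHull(c)],-1,1,-1); hull=cv2.erode(hull,np.ones((5,5)))
    b=((hsv[...,0]>8)&(hsv[...,0]<22)&(hsv[...,1]>80)).astype(np.uint8)&hull
    c=max(cv2.findContours(b,0,2)[0],key=cv2.contourArea); return cv2.minAreaRect(c)
def red(im):
    hsv=cv2.cvtColor(im,cv2.COLOR_BGR2HSV)
    b=(((hsv[...,0]<6)|(hsv[...,0]>172))&(hsv[...,1]>150)&(hsv[...,2]>50)).astype(np.uint8)
    return b
E
python3 - <<'E'
from h import *
import pickle
S=pickle.load(open('s2.pkl','rb'))
ob=[]
for m,im in S[:2]:
    r=brass(im); print(r, on_plane(m,[r[0]],0.132)); ob.append((m,r[0]))
print('bush',tri(ob))
S3=[]
for P in ((0.48,0.17,0.34),(0.48,0.25,0.34)):
    manip.move_to(list(P),pick(P,-0.25)); manip.wait(.3); S3.append(shot())
    T=np.array(S3[-1][0]['cam_to_world'])
    for n in ('rod_knob','guide_rod','spare_wood','spare_brass'):
        for x in manip.find_in(n,'wrist')[:1]: print(n,round(x['score'],2),(T@np.r_[x['centre'],1])[:3])
pickle.dump(S3,open('s3.pkl','wb'))
cv2.imwrite('pics/e.png',cv2.resize(np.hstack([s[1] for s in S3]),(800,300)))
print(manip.get_obs()['clock'])
E
```

```text
((302.5, 137.5), (47.0, 49.0), 90.0) [[ 0.4889 -0.2804  0.132 ]]
((207.5, 127.0), (48.0, 49.0), 90.0) [[ 0.4887 -0.2797  0.132 ]]
bush (array([ 0.489 , -0.28  ,  0.1342]), np.float64(0.00012463150497080204))
rod_knob 0.61 [0.527  0.2124 0.1779]
guide_rod 0.97 [0.5272 0.2154 0.1725]
spare_wood 0.64 [0.5134 0.1614 0.1714]
spare_brass 0.86 [0.5432 0.2753 0.1725]
rod_knob 0.88 [0.5263 0.2163 0.1758]
guide_rod 0.68 [0.5275 0.221  0.1724]
spare_wood 0.5 [0.5141 0.1614 0.066 ]
spare_brass 0.71 [0.5407 0.2789 0.1729]
15.8417
```

View pics/e.png

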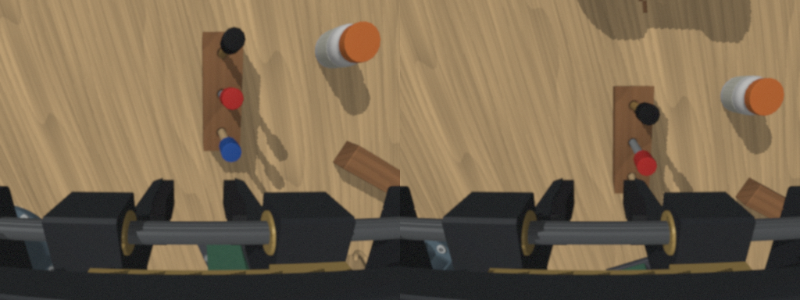

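In the left view the red knob is at (231,98), between black (232,41) and blue (230,150). In the right view it is at (645,162). Next: triangulate it, grasp, lift, and check the hold.

Run:
```python
from h import *
import pickle
S3=pickle.load(open('s3.pkl','rb')); ob=[]
for m,im in S3:
    b=red(im); b[240:]=0
    c=max(cv2.findContours(b,0,2)[0],key=cv2.contourArea)
    (x,y),r=cv2.minEnclosingCircle(c); M=cv2.moments(c); ce=(M['m10']/M['m00'],M['m01']/M['m00'])
    print((x,y),r,ce,on_plane(m,[ce],0.165)); ob.append((m,ce))
K,res=tri(ob); print('knob',K,res)
th=-0.25
p=np.array([K[0],K[1],0.30]); q=pick(p,th); print('ik',manip.solve_ik(list(p),q))
if res<0.004 and abs(K[2]-.162)<.02:
    manip.move_gripper(0.06); manip.move_to(list(p),q)
    hit=manip.servo_line([p[0],p[1],0.203],feed=0.1,until_force=6); print('hit',hit)
    if not hit:
        manip.move_gripper(0.0,f_grip=25); o=manip.get_obs(); print(o['opening'],o['grip_force'],o['wrist_force'],o['tool_pos'])
        manip.servo_line([p[0],p[1],0.235],feed=0.05); o=manip.get_obs(); print(o['opening'],o['grip_force'],o['wrist_force'],o['tool_pos'])
        manip.servo_line([p[0],p[1],0.40],feed=0.15); o=manip.get_obs(); print(o['opening'],o['grip_force'],o['wrist_force'],o['tool_pos'])
        sh=[shot(),shot('scene')]
        pickle.dump(sh,open('s4.pkl','wb')); cv2.imwrite('pics/f.png',cv2.resize(np.hstack([s[1] for s in sh]),(800,300)))
print(manip.get_obs()['clock'])
```

```text
(296.0384521484375, 125.26923370361328) 15.092034339904785 (296.312286240463, 125.4709287029729) [[0.5286 0.2155 0.165 ]]
(313.0, 208.5) 16.620868682861328 (313.1959424756035, 208.62891628145863) [[0.5281 0.2174 0.165 ]]
knob [0.5291 0.2149 0.1587] 0.0002931699832474591
ik [ 0.1781  0.1745  1.6199 -0.      1.3472  0.4281]
hit False
0.02362254542354949 24.99900994822383 [0.3719 1.0101 0.8667] [0.5292 0.2149 0.2031]
0.0231512684461965 25.00082298181951 [-0.4524  0.2413 -1.6696] [0.529  0.2149 0.2349]
0.022999888185479763 25.00085011124611 [-1.223  -0.1974 -1.3398] [0.5287 0.2148 0.3987]
20.6917
```

View pics/f.png

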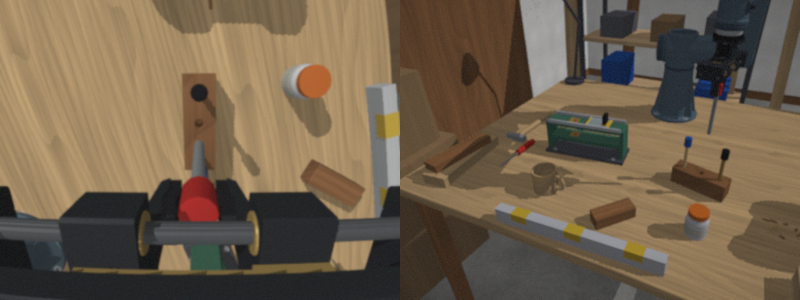

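The rod is held (opening 23 mm, about 1.5 N of weight). The tip shows at about (199,145) in the wrist view and both spares still stand in the stand. Next I'll hover over the bushing and compare the tip with the bore using the same camera.

Run:
```python
from h import *
import pickle
o=manip.get_obs(); p=np.array(o['tool_pos'])
manip.servo_line([p[0],p[1],0.43],feed=0.15)
B=np.array([0.4888,-0.2800]); th=np.pi/2+0.106
P=[*B,0.43]; q=pick(P,th); manip.move_to(P,q)
manip.servo_line([*B,0.350],feed=0.1); manip.wait(.4)
o=manip.get_obs(); print(o['tool_pos'],R.from_quat(o['tool_rot']).as_matrix(),o['wrist_force'],o['opening'],o['q'],o['clock'])
S=[shot(),shot('scene'),shot('top')]
pickle.dump(S,open('s5.pkl','wb'))
cv2.imwrite('pics/g.png',np.hstack([cv2.resize(S[0][1][60:260,160:360],(400,400),interpolation=2),cv2.resize(S[1][1][80:230,150:300],(400,400),interpolation=2)]))
cv2.imwrite('pics/w5.png',S[0][1])
# expected tip pixel if held perfectly
m=S[0][0]; T=np.array(m['cam_to_world'])
def proj(m,X):
    T=np.array(m['cam_to_world']); c=T[:3,:3].T@(X-T[:3,3]); c=c*[1,-1,-1]
    K=np.array([[m['fx'],0,m['cx']],[0,m['fy'],m['cy']],[0,0,1]])
    return cv2.projectPoints(c.reshape(1,1,3),np.zeros(3),np.zeros(3),K,np.array(m['distortion']))[0].ravel()
tp=np.array(o['tool_pos'])
for n,s in (('wrist',S[0]),('scene',S[1]),('top',S[2])):
    print(n,'tip',proj(s[0],tp-[0,0,.193]),'knobbase',proj(s[0],tp-[0,0,.063]),'bush',proj(s[0],np.r_[B,.132]))
```

```text
[ 0.4888 -0.28    0.3502] [[ 0.9944  0.1058  0.0003]
 [ 0.1058 -0.9944 -0.0003]
 [ 0.0002  0.0003 -1.    ]] [-0.6002 -0.5567 -1.981 ] 0.02257077811685357 [-0.7309  0.118   1.5816 -0.      1.4417  0.7339] 24.2
wrist tip [253.1195 183.9997] knobbase [252.4015 243.6999] bush [253.1547 178.0468]
scene tip [223.0006 145.1285] knobbase [220.3203 103.1435] bush [223.4989 152.6982]
top tip [314.7546 228.4568] knobbase [323.823  230.8526] bush [313.2412 228.0774]
```

View pics/g.png

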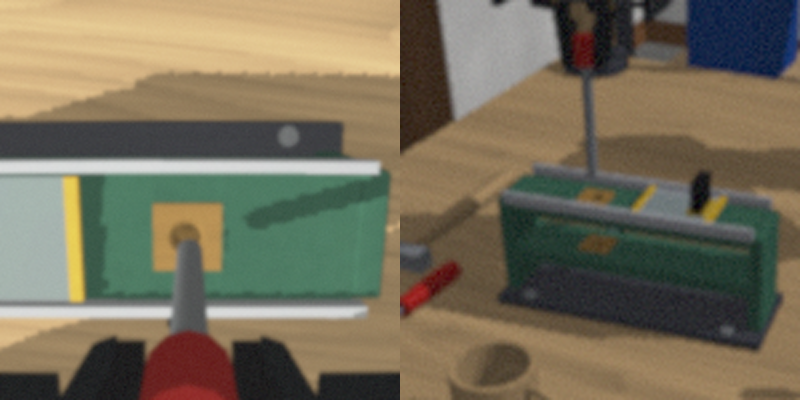

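The crop shows the rod tip's far rim at about (187,238), just over the bore (185,237) on the brass block spanning x 152–223 and y 203–271. I'll measure the sub-pixel offset between rod and bushing.

Run:
```python
from h import *
import pickle
S=pickle.load(open('s5.pkl','rb')); m,im=S[0]
hsv=cv2.cvtColor(im,cv2.COLOR_BGR2HSV); s=hsv[...,1].astype(float)
def cross(a,thr,i0,step):
    i=i0
    while 0<i<len(a)-1 and a[i]<thr: i+=step
    j=i-step; return j+step*(thr-a[j])/(a[i]-a[j])
C=[]
for v in range(184,216,2):
    a=s[v]; l=cross(a,75,253,-1); r=cross(a,75,253,1); C.append([v,(l+r)/2,r-l])
C=np.array(C); print(C)
f=np.polyfit(C[:,0],C[:,1],1); print('rod centre at v=184:',np.polyval(f,184),'at 243.7',np.polyval(f,243.7))
print(s[176:192,253]); print(hsv[172:192,253,2])
print('saturation row178',s[178,225:285]); print('val row178',hsv[178,225:285,2])
T=np.array(m['cam_to_world']); print(T[:3,3])
b=((hsv[...,0]>8)&(hsv[...,0]<22)&(hsv[...,1]>75)).astype(np.uint8); b[:155]=0;b[202:]=0;b[:,:228]=0;b[:,280:]=0
print('brass cols',[ (u,b[:,u].sum()) for u in range(232,276) if 0<b[:,u].sum()<34])
ys=[np.where(b[:,u])[0] for u in list(range(240,246))+list(range(262,268))]; print('brass top/bot',np.mean([y.min() for y in ys]),np.mean([y.max() for y in ys]))
xs=[np.where(b[v])[0] for v in range(164,174)]; print('brass left/right',np.mean([x.min() for x in xs]),np.mean([x.max() for x in xs]))
```

```text
[[184.     253.8223  11.563 ]
 [186.     253.9699  11.9874]
 [188.     254.0248  12.4087]
 [190.     254.0602  12.5705]
 [192.     254.0607  12.9586]
 [194.     253.9515  13.8054]
 [196.     253.1813  34.7625]
 [198.     253.8734  16.3783]
 [200.     253.9386  16.8371]
 [202.     253.9674  17.0652]
 [204.     253.8413  17.4603]
 [206.     253.7877  17.8912]
 [208.     254.2     20.4   ]
 [210.     271.8943 140.0864]
 [212.     208.0217 271.1739]
 [214.     208.2429 272.5857]]
rod centre at v=184: 261.2498041129717 at 243.7 213.6990068827307
[138. 133. 122.  96.  47.   8.   3.   6.   6.   8.   6.   6.   6.   6.
   6.  11.]
[131 119 118 125 126 130 127 120 103  92  93  90  92  93  88  91  91  89
  87  90]
saturation row178 [ 94.  94.  93.  93.  93.  95.  92.  94.  92.  86.  57.  75. 119. 131.
 137. 135. 138. 137. 139. 136. 136. 130. 129. 132. 137. 129. 127. 128.
 122. 125. 118. 128. 124. 127. 134. 136. 136. 138. 134. 138. 137. 136.
 140. 132. 130. 105.  64.  66.  87.  96.  91.  95.  95.  98.  93.  92.
  94.  96.  94.  95.]
val row178 [125 125 126 124 124 123 125 125 125 125 129 133 161
[... 333 characters left out ...]
4(33)), (242, np.uint64(33)), (243, np.uint64(33)), (244, np.uint64(33)), (245, np.uint64(33)), (246, np.uint64(33)), (247, np.uint64(33)), (248, np.uint64(23)), (249, np.uint64(20)), (250, np.uint64(19)), (251, np.uint64(18)), (252, np.uint64(18)), (253, np.uint64(18)), (254, np.uint64(18)), (255, np.uint64(18)), (256, np.uint64(18)), (257, np.uint64(18)), (258, np.uint64(19)), (259, np.uint64(21)), (260, np.uint64(25)), (261, np.uint64(33)), (262, np.uint64(33)), (263, np.uint64(33)), (264, np.uint64(33)), (265, np.uint64(33)), (266, np.uint64(33)), (267, np.uint64(33)), (268, np.uint64(33)), (269, np.uint64(32)), (270, np.uint64(13))]
brass top/bot 162.0 194.0
brass left/right 237.0 270.0
```

Run:
```python
from h import *
P=np.array(manip.get_obs()['tool_pos'])
T=P+[0.0007,0.0006,0]
manip.servo_line(list(T),feed=0.03); manip.wait(.2)
f0=np.array(manip.get_obs()['wrist_force'])
for z in (0.328,0.320,0.312):
    hit=manip.servo_line([T[0],T[1],z],feed=0.03,until_force=5); o=manip.get_obs()
    print(z,hit,o['tool_pos'],np.array(o['wrist_force'])-f0,o['torque'],o['opening'],o['clock'])
    if hit: break
```

```text
0.328 False [ 0.4896 -0.2795  0.3282] [ 0.1977 -1.1544 -0.0149] [ 0.0023  0.1647 -0.0372] 0.023092411699375735 25.6833
0.32 False [ 0.4894 -0.2793  0.3196] [ 1.1061 -1.1474 -0.4659] [-0.0059  0.2046 -0.0249] 0.02316262693734877 26.1
0.312 False [ 0.4894 -0.2794  0.3117] [ 0.5778 -1.1244 -0.5271] [0.0249 0.1711 0.0066] 0.023364607636698138 26.5167
```

The tip is in the upper bore (z≈0.119) with no vertical resistance, so I'll carry on down to the target height.

Run:
```python
from h import *
import pickle
o=manip.get_obs(); T=np.array([0.4894,-0.2794]); f0=np.array(o['wrist_force'])
for z in (0.29,0.27,0.262,0.255,0.245,0.2265):
    hit=manip.servo_line([*T,z],feed=0.04,until_force=6); o=manip.get_obs()
    print(z,hit,o['tool_pos'],np.array(o['wrist_force'])-f0,o['torque'],o['opening'],o['clock'])
    if hit: break
manip.wait(.3); S=[shot(),shot('scene')]; pickle.dump(S,open('s6.pkl','wb'))
cv2.imwrite('pics/i.png',np.hstack([cv2.resize(S[0][1][60:260,160:360],(400,400),interpolation=2),cv2.resize(S[1][1][80:230,150:300],(400,400),interpolation=2)]))
```

```text
0.29 False [ 0.4895 -0.2795  0.29  ] [0.1748 0.5662 0.2649] [ 0.0052  0.0896 -0.0039] 0.022999479968759694 27.2167
0.27 False [ 0.4894 -0.2795  0.2699] [ 0.4516  0.2214 -0.1635] [0.0556 0.1971 0.0155] 0.0230936694552209 27.8667
0.262 False [ 0.4893 -0.2793  0.2616] [-0.1024  0.3619  0.685 ] [-0.0221  0.1525  0.0223] 0.02345530747539168 28.2167
0.255 False [ 0.4893 -0.2793  0.2545] [ 0.8336 -0.0012 -0.0728] [-0.019   0.1416  0.0185] 0.023230414632587064 28.5417
0.245 False [ 0.4893 -0.2793  0.2446] [-0.1313  0.9522  0.7407] [-0.0177  0.1251  0.0205] 0.02331179438852473 28.9417
0.2265 False [ 0.4894 -0.2794  0.2263] [-0.3473  0.1699  0.0396] [ 0.0181  0.2017 -0.0191] 0.023217747713282888 29.55
```

View pics/i.png

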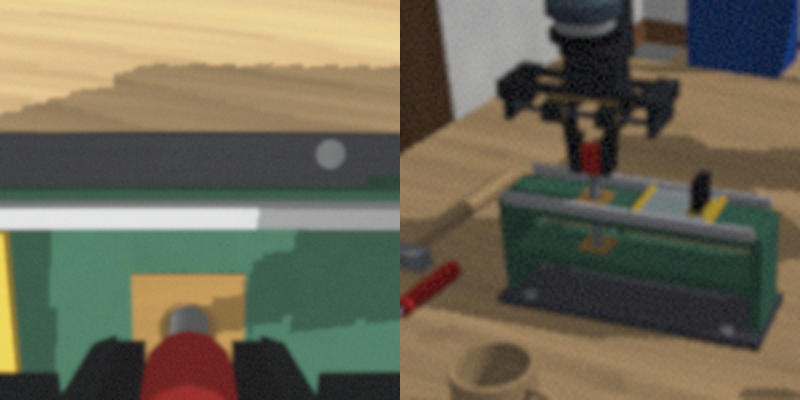

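The rod passes through both bushings. In the scene crop its shaft enters the upper block at (595,195) and the lower one at (598,243). The knob sits in the fingers exactly as before (wrist crop (188,370)), so it hasn't slipped. The guard is still open and forces are near zero, so I'm handing in.

Run:
```python
from h import *
manip.wait(.5); o=manip.get_obs(); print(o['tool_pos'],o['wrist_force'],o['grip_force'],o['clock'])
print(manip.job_done())
```

```text
[ 0.4894 -0.2794  0.2265] [-0.0988 -0.2545 -1.946 ] 24.999466706067324 30.45
the job is handed in; nothing more can be done
None
```

The guard is fully open, and the red-knobbed rod is held still through both bushings with its tip at about 33.5 mm above the bench, midway between the lower bushing and the base plate. The job was handed in at 30.5 s on the robot's clock; it returned no verdict.

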